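# Load a light carton evenly on a small scale

### The job

Pack the can and the two spice jars that stand beside the small scale into the open cardboard carton on it: first stand the can in the middle, then stand one spice jar in each end. The carton is light and overhangs the scale's platform at both ends, so set each thing down gently, without letting the carton tip up or slide off its place; leave it level and leave the other goods on the table alone.

Things in the scene. Friction and masses are not known exactly. Their poses are not given: they have to be found in the camera images.
- scale: Bench scale, fixed to the table: grey housing 130 x 140 x 40 mm with a black display wedge on its -x side, and a bare steel platform 100 mm (its x) x 84 mm (its y) on a short stem. Origin: centre of its underside on the table; z up.
- platform (a point): Centre of the top face of the scale's platform, 70 mm above the table.
- carton: Loose, open, shallow cardboard carton, 0.09 kg, outside 108 mm (its x) x 216 mm (its y, the long way) x 46 mm high, floor and walls 4 mm; the two short end walls are notched to 30 mm high in the middle. Origin: centre of its underside, z up. It starts centred on the scale's platform within 5 mm, long way along the scale's y, overhanging the platform by about 66 mm at each end.
- carton_middle (a point): Middle of the carton's inner floor, 4 mm above the carton's origin. With the can standing here the carton stays level when a spice jar is stood in one end, unless that end is also pushed down by some 2 to 3 N; without the can, a spice jar in one end tips the carton over the platform's edge.
- carton_left_end (a point): Point on the carton's inner floor 75 mm from the middle towards its +y end: the middle of a spice jar that stands in that end.
- carton_right_end (a point): The same point at the carton's -y end, 75 mm from the middle.
- can: Drink can, a plain upright cylinder 53 mm in diameter and 134 mm high, about 0.34 kg, standing on the table just behind the scale, its axis at least 54 mm from the carton and with the end of the bag roll stand (up to 0.47 m high) some 20 to 120 mm to the left of its axis. Origin: centre of its underside; z up its axis.
- spice_a: Spice jar, an upright white cylinder with a dark brown screw lid, 44 mm in diameter and 96 mm high (lid from about 75 mm up, 43 mm in diameter), about 0.2 kg, standing on the table. Origin: centre of its underside; z up its axis. The two spice jars are alike; either may go in either end. Both stand near the front edge of the table, to the left of the scale, in front of the bag rolls that hang 0.26 to 0.46 m above the table.
- spice_b: The second spice jar, same as spice_a. The front edge of the table and the bag rolls behind the jars run along the heading 2.09 rad (120 degrees from +x towards +y); the face of the nearest roll is about 70 to 130 mm behind the axes of the jars, so fingers that close along this heading keep the gripper clear of it.
- jar_3: Bystander, to be left alone: jar with a wide gold lid, 72 mm in diameter, 82 mm high. Origin: centre of its underside.
- yoghurt_pot: Bystander, to be left alone: low pot, 72 mm in diameter, 71 mm high. Origin: centre of its underside.
Not all that is in view belongs to the job. What is shaped like the spice_a but red is not meant.

How it is judged:
By the outcome, as a careful person would: the job done as asked, in the order asked, and still so for the second after the job is handed in, with the robot touching nothing.
It also fails if it takes over 72 s, if anything falls off the work surface, if the arm or the gripper's body presses on something with over 40 N, if the wrist force passes 120 N, or if a joint passes its speed limit or range.

### The arm

A 6-joint arm with a two-finger parallel gripper is mounted at the origin on a cart in front of the work surface, level with it; the furniture and walls round the work are solid. World frame = base frame: x ahead of the robot, y to its left, z up, the work surface at z = 0. Lengths are in mm, angles in rad, forces in N, time in s.
With the tool pointing down it reaches from about 400 to 925 mm from the base axis. Payload 3.4 kg.
Tool frame: the origin (TCP) lies on the centre line of the jaws, within the pads' length; the fingertips stand 25 mm ahead of it and the grasp point (between the pads) lies 6 mm ahead of it; z points along the fingers, y is the line along which they close (so a half turn about z gives the same grasp; the last joint's range is limited). The gripper opens to 85 mm and grips with 20 to 120 N. Pads are 22 mm wide; open, the fingers measure 114 mm over their backs; the gripper's body (76 mm by 85 mm) begins 54 mm behind the grasp point. The pads swing forward as they close: fully open they stand 13 mm farther back than shut.
Start: joints at [1.125, 0.307, 1.506, -0, 1.328, -0.073], TCP at [208.917, 535.71, 256.305] pointing down, gripper open.
Joint ranges: [-3.12, 3.12], [-1.05, 2.28], [0.14, 2.33], [-1.42, 4.57], [0.1, 2.73], [-2.68, 2.68]. Speed limits (rad/s): [2.57, 2.57, 3.14, 3.14, 3.14, 3.14].

### API

Orientations are given as a unit quaternion [w, x, y, z].
In Python, from rig import manip, viewer gives the robot as it stands.
- The arm moves only by the tool arm_command, never from a script. Its argument "deltas" is a list of rows, each an object with "claw": the opening, from 0 (shut) to 1 (fully open); "translation": the shift along the world's x, y, z in mm, a list of three; "rotation": the turn, a rotation vector about the world's x, y, z in degrees, a list of three. In form: [{"claw": claw, "translation": [x, y, z], "rotation": [wx, wy, wz]}, ...]. A call has 1 to 8 rows; each row is the pose to reach, as a shift and turn from the pose commanded when the call began; what a row does not reach only later rows make up. A row lasts 1/8 s, in which the tool goes at most 62.5 mm and 10.7 degrees, less where a joint would pass 70% of its speed; a pose out of reach is approached as far as the arm can. A call with a gripper value outside its range is refused whole. The fingers move at their own pace and stop on an object; the grip force is fixed at half the most. Time passes only in rows, so rows that repeat a pose let the fingers close. It gives the time, the measured TCP pose, the force, the opening and the grip force at its end, in the units of the state.
- manip.get_state(): the state, without advancing time (a new reading comes with each control period).
- viewer.get_image(name): name is "side" or "top" or "wrist"; returns a dict with "color" (480x640x3 uint8, blue, green, red), "vfov" (degrees; the focal length in pixels is half the picture's height over the tangent of half this angle, whatever the lens; pixels are square), "cx", "cy" (the principal point, pixels), "k1" (the pictures are not rectified: a ray, as slopes to the right and down, at radius r is drawn at 1 + k1 r^2 times it, then the intrinsics apply), "extrinsics" (4x4, takes a point from camera to world coordinates). Camera axes: x right, y down, z forward; pixel columns grow to the right and rows downward; lengths in mm; the calibration is good to about 2 mm. A picture is of the moment at which its call begins. There is no depth.
- manip.hand_in(): hands the job in; it is judged then, once.
The state is a dict: "t": time; "qpos": joint angles; "joint_vel": joint speeds; "joint_efforts": joint torques, N m; "position": TCP position; "ee_rot": TCP orientation; "force": force on the tool from outside, world axes, zero at the start; "wrist_torque": the same for the moment, N m; "gripper_width": opening from 0.0 (shut) to 1.0 (fully open); "grip_force": force on a finger pad.
Only numpy, scipy, OpenCV 4.12 (cv2) and the standard library are available. Lean on these libraries where they do the work, as an engineer would, in place of code of your own. Each camera call takes 0.05 s, during which the arm holds its last target. There are 200 camera calls.

## Working session

There is one attempt and no reset: what is moved stays moved. The work goes in short steps, Python scripts to look and compute and a tool call to move; the robot and the scene stay as the last step left them, time stands still between calls to the robot, and variables do not carry over. Pictures are saved under pics/ and viewed, at most 10 in all, crops included, and the job is handed in when it is done.

Besides the shell and the picture viewer there is one more tool, called after "Call:" by a JSON object that holds its "name" and its "arguments". arm_command: Moves the arm, as the interface text tells. Its arguments: {"type":"object","properties":{"deltas":{"type":"array"}},"required":["deltas"]}

```bash
mkdir -p pics; ls; cat > h.py <<'E'
import numpy as np, cv2, json
from rig import manip, viewer
def grab(n,tag):
    im=viewer.get_image(n); cv2.imwrite(f'pics/{tag}.png',im['color']); 
    json.dump({k:np.asarray(im[k]).tolist() for k in('vfov','cx','cy','k1','extrinsics')},open(f'pics/{tag}.json','w')); return im
def load(tag):
    c=json.load(open(f'pics/{tag}.json')); c['color']=cv2.imread(f'pics/{tag}.png'); return c
def ray(c,u,v):
    f=240/np.tan(np.radians(c['vfov'])/2); K=np.array([[f,0,c['cx']],[0,f,c['cy']],[0,0,1.]])
    p=cv2.undistortPoints(np.array([[[u,v]]],float),K,np.array([c['k1'],0,0,0.]))[0,0]
    E=np.array(c['extrinsics']); return E[:3,3],E[:3,:3]@np.array([p[0],p[1],1])
def onz(c,u,v,z):
    o,d=ray(c,u,v); return np.round(o+d*(z-o[2])/d[2],1)
def proj(c,P):
    E=np.array(c['extrinsics']); p=E[:3,:3].T@(np.array(P,float)-E[:3,3]); x,y=p[:2]/p[2]; s=1+c['k1']*(x*x+y*y)
    f=240/np.tan(np.radians(c['vfov'])/2); return np.round([f*x*s+c['cx'],f*y*s+c['cy']],1)
E
python3 - <<'E'
from h import *
for n in('top','side','wrist'):
    c=grab(n,n+'0'); print(n,c['vfov'],c['cx'],c['cy'],c['k1'],np.round(c['extrinsics'],2).tolist())
s=manip.get_state(); print(s)
E
```

```text
pics
top 54.8500928291498 324.7381618305787 237.13637716402647 -0.06594747290144962 [[-0.01, -0.99, 0.15, 411.16], [-1.0, 0.01, -0.03, -4.29], [0.02, -0.15, -0.99, 1033.86], [0.0, 0.0, 0.0, 1.0]]
side 49.99168248649779 317.87571715053343 238.89564131965065 -0.06719375681972659 [[0.94, -0.2, 0.29, 240.88], [-0.35, -0.54, 0.76, -795.35], [0.01, -0.82, -0.58, 676.24], [0.0, 0.0, 0.0, 1.0]]
wrist 70.84715054146042 320.73515909976817 240.46170340622234 -0.012035489789684835 [[0.36, 0.89, 0.26, 143.42], [0.93, -0.35, -0.1, 560.97], [-0.0, 0.28, -0.96, 372.88], [0.0, 0.0, 0.0, 1.0]]
{'t': 0.15, 'qpos': array([ 1.12555459e+00,  3.07437935e-01,  1.50735498e+00, -2.31095955e-05,
        1.32841767e+00, -7.35162037e-02]), 'joint_vel': array([ 6.04420037e-04, -1.53259858e-03, -2.22862799e-03, -1.19461437e-03,
       -8.16742272e-04, -9.22988282e-05]), 'joint_efforts': array([ 6.69021956e-04, -4.57974565e+01, -2.52219987e+01,  6.61853028e-05,
        8.48070922e-03, -2.59961848e-05]), 'position': array([208.68215321, 535.27295997, 255.57848057]), 'ee_rot': array([-1.96644076e-04,  1.84791714e-01,  9.82777374e-01, -7.84781477e-04]), 'force': array([-1.14652863, -0.48600367, -0.65480996]), 'wrist_torque': array([ 0.05000287, -0.02597896,  0.01776434]), 'grip_force': 0.0, 'gripper_width': 1.000474501109823}
```

View pics/top0.png

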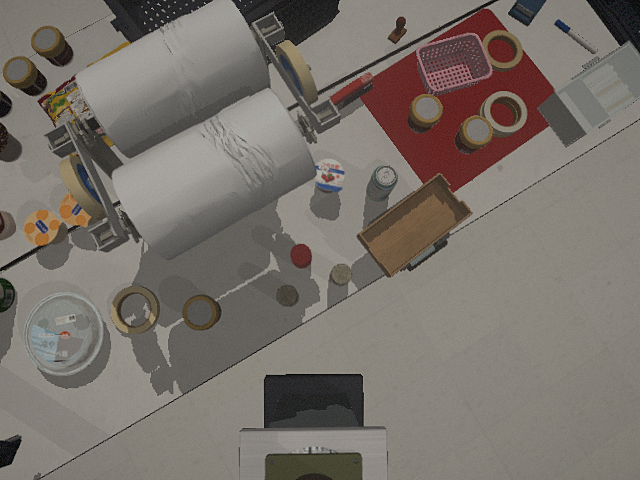

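View pics/side0.png

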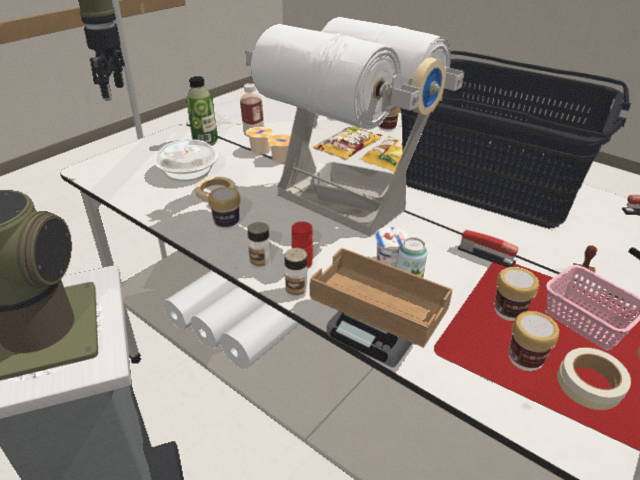

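The top view shows the can lid at (383,178), spice lids at (340,273) and (288,295), the red decoy at (301,255), and the carton rim corners at about (359,236), (437,175), (472,211) and (389,276). The side view confirms all of these.

```bash
python3 - <<'E'
from h import *
t=load('top0'); s=load('side0')
for n,u,v,z in [('can',384.5,177,134),('sa',340.5,272,96),('sb',288,294.5,96),('red',301,254,96)]:
    p=onz(t,u,v,z); print(n,p, 'side px of top',proj(s,p))
C=np.array([onz(t,u,v,116) for u,v in [(359,236),(437,175),(472,211),(389,276)]]);print(C)
print(C.mean(0),[np.linalg.norm(C[i]-C[i-1]) for i in range(4)],[np.degrees(np.arctan2(*(C[i]-C[i-1])[1::-1])) for i in range(4)])
g=t['color'][150:350,260:510]; a=cv2.resize(g,None,fx=3,fy=3,interpolation=cv2.INTER_CUBIC); cv2.imwrite('pics/topc.png',a)
E
```

```text
can [ 669.6 -149.7  134. ] side px of top [410.6 243. ]
sa [481.4 -60.2  96. ] side px of top [296.6 253.2]
sb [436.8  46.1  96. ] side px of top [258.5 227.9]
red [518.7  19.9  96. ] side px of top [301.3 227. ]
[[ 552.1  -97.3  116. ]
 [ 679.3 -262.3  116. ]
 [ 603.  -331.7  116. ]
 [ 471.2 -155.7  116. ]]
[ 576.4  -211.75  116.  ] [np.float64(99.77660046323489), np.float64(208.33828260787786), np.float64(103.14092301312796), np.float64(219.88005821356333)] [np.float64(35.82472170517196), np.float64(-52.37104369551242), np.float64(-137.7113639442191), np.float64(126.82820525406648)]
```

View pics/topc.png

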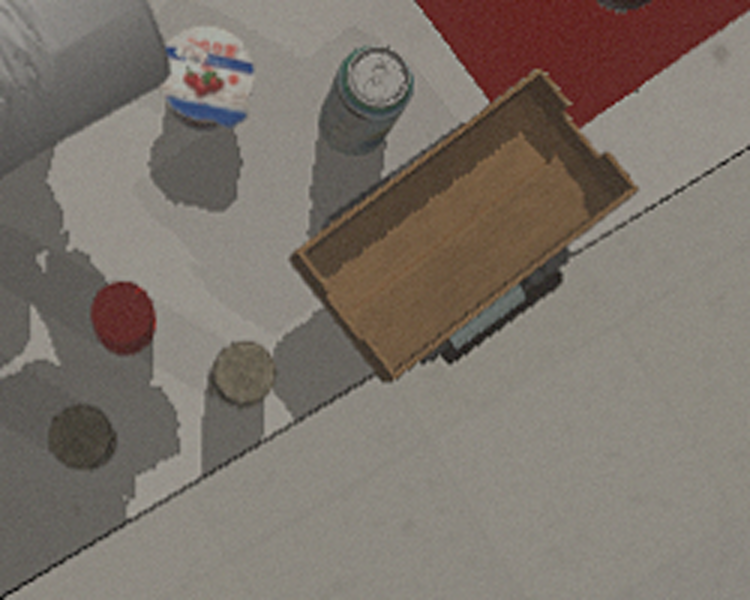

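```bash
python3 - <<'E'
from h import *
t=load('top0')
for u,v in [(170,256),(112,180),(315,155),(313,180),(285,95),(325,128),(310,140)]:
    print(u,v,[onz(t,u,v,z)[:2] for z in(260,360,460)])
C=np.array([onz(t,u,v,116) for u,v in [(357.2,235.5),(439.8,173.2),(472.2,212.2),(389.8,276.8)]]);print(C,C.mean(0))
print([np.linalg.norm(C[i]-C[i-1]) for i in range(4)],[np.degrees(np.arctan2(*(C[i]-C[i-1])[1::-1])) for i in range(4)])
print('pot',onz(t,329,172,71))
E
```

```text
170 256 [array([497.6, 235.9]), array([486.5, 204.9]), array([475.3, 173.8])]
112 180 [array([630.3, 343.1]), array([602. , 298.2]), array([573.7, 253.3])]
315 155 [array([673.2,  -8.9]), array([639.3,  -8.3]), array([605.5,  -7.7])]
313 180 [array([628.2,  -5.2]), array([600.2,  -5.1]), array([572.1,  -5. ])]
285 95 [array([785.2,  44.1]), array([736.9,  37.8]), array([688.5,  31.6])]
325 128 [array([722.9, -26.8]), array([682.6, -23.9]), array([642.3, -21. ])]
310 140 [array([ 7.007e+02, -3.000e-01]), array([663.3,  -0.8]), array([625.8,  -1.3])]
[[ 553.2  -93.7  116. ]
 [ 683.2 -268.4  116. ]
 [ 600.4 -332.   116. ]
 [ 469.6 -157.3  116. ]] [ 576.6  -212.85  116.  ]
[np.float64(105.04246760239405), np.float64(217.76154389606995), np.float64(104.40689632394985), np.float64(218.24007423019262)] [np.float64(37.26262722679371), np.float64(-53.345855096322765), np.float64(-142.4715591765924), np.float64(126.82264124017235)]
pot [698.9 -40.   71. ]
```

Call:
{"name": "arm_command", "arguments": {"deltas": [{"claw": 1,"translation": [23,-48,0],"rotation": [0,0,8]},{"claw": 1,"translation": [46,-96,0],"rotation": [0,0,16]},{"claw": 1,"translation": [70,-145,0],"rotation": [0,0,24]},{"claw": 1,"translation": [93,-193,0],"rotation": [0,0,32]},{"claw": 1,"translation": [116,-242,0],"rotation": [0,0,40]},{"claw": 1,"translation": [140,-290,0],"rotation": [0,0,48]},{"claw": 1,"translation": [163,-340,0],"rotation": [0,0,55]},{"claw": 1,"translation": [186,-390,0],"rotation": [0,0,55]}]}}

```text
t: 1.15
position: [395.3, 144.1, 256.3]
ee_rot: [0.0, -0.29, 0.957, 0.0]
force: [0.9, 0.7, 0.6]
gripper_width: 1.004
grip_force: 0.0
```

Call:
{"name": "arm_command", "arguments": {"deltas": [{"claw": 1,"translation": [10,-50,0],"rotation": [0,0,0]},{"claw": 1,"translation": [20,-105,0],"rotation": [0,0,0]},{"claw": 1,"translation": [50,-155,0],"rotation": [0,0,0]},{"claw": 1,"translation": [85,-200,0],"rotation": [0,0,0]},{"claw": 1,"translation": [125,-240,0],"rotation": [0,0,0]},{"claw": 1,"translation": [165,-275,0],"rotation": [0,0,0]},{"claw": 1,"translation": [205,-300,0],"rotation": [0,0,0]},{"claw": 1,"translation": [215,-306,0],"rotation": [0,0,0]}]}}

```text
t: 2.15
position: [612.0, -162.3, 255.3]
ee_rot: [0.0, -0.289, 0.957, -0.0]
force: [-0.7, 1.3, -0.7]
gripper_width: 0.998
grip_force: 0.0
```

```bash
python3 - <<'E'
from h import *
c=grab('wrist','w1'); s=manip.get_state(); print(s['t'],s['position'],s['ee_rot'],s['qpos'],s['force'])
for P in [(670,-150,134),(577,-213,74),(481,-60,96)]: print(proj(c,P))
E
```

```text
2.2 [ 612.0516963  -162.06214244  255.20795692] [ 8.49646800e-05 -2.89230120e-01  9.57259577e-01 -1.81960233e-04] [-3.25437399e-01  3.88212243e-01  1.38102060e+00 -2.01825257e-04
  1.37201028e+00 -2.48303889e+00] [ 2.30556725 -1.23194474 -0.48842556]
[293.8 308.8]
[294.9 157.9]
[517.2 165.3]
```

View pics/w1.png

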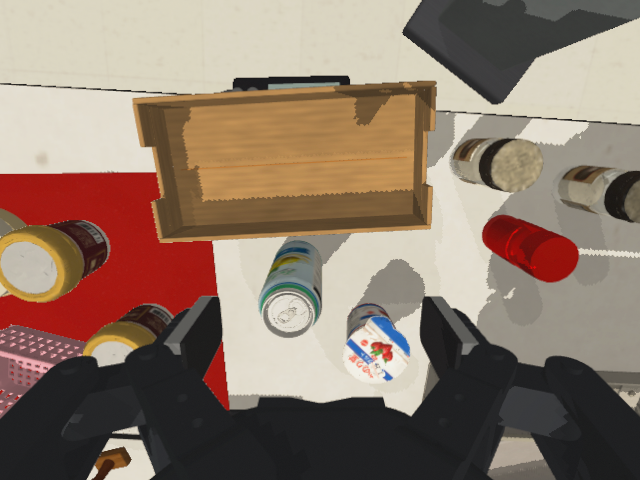

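The wrist view shows the can lid centred near (290,312), the carton rim corners at (134,99), (436,82), (431,229) and (161,242), the near spice lid at (511,165), and the far lid cut off by the image edge at about (628,196).

```bash
python3 - <<'E'
from h import *
c=load('w1')
print('can',onz(c,290,312,134),'sa',onz(c,511,165,96))
C=np.array([onz(c,u,v,116) for u,v in [(134,99),(436,82),(431,229),(161,242)]]);print(C,C.mean(0))
print([np.linalg.norm(C[i]-C[i-1]) for i in range(4)],[np.degrees(np.arctan2(*(C[i]-C[i-1])[1::-1])) for i in range(4)])
E
```

```text
can [ 674. -151.  134.] sa [483.6 -64.4  96. ]
[[ 602.3 -328.6  116. ]
 [ 475.4 -157.   116. ]
 [ 560.5  -93.3  116. ]
 [ 687.5 -265.6  116. ]] [ 581.425 -211.125  116.   ]
[np.float64(105.96244617787949), np.float64(213.42485797113702), np.float64(106.30004703667824), np.float64(214.04740129233056)] [np.float64(-143.51942215741113), np.float64(126.48331405249836), np.float64(36.81599758694353), np.float64(-53.6065746795563)]
```

Call:
{"name": "arm_command", "arguments": {"deltas": [{"claw": 1,"translation": [31,5,0],"rotation": [0,0,0]},{"claw": 1,"translation": [62,10,0],"rotation": [0,0,0]},{"claw": 1,"translation": [62,10,-40],"rotation": [0,0,0]},{"claw": 1,"translation": [62,10,-80],"rotation": [0,0,0]},{"claw": 1,"translation": [62,10,-80],"rotation": [0,0,0]}]}}

```text
t: 2.82
position: [668.0, -148.4, 172.5]
ee_rot: [-0.004, -0.29, 0.957, 0.003]
force: [0.3, 0.2, 0.2]
gripper_width: 1.002
grip_force: 0.0
```

```bash
python3 - <<'E'
from h import *
c=grab('wrist','w2'); s=manip.get_state(); print(s['t'],s['position'],s['force'])
E
```

```text
2.875 [ 669.94197393 -149.14011135  175.14329711] [ 0.54690992 -0.4446347   0.31542267]
```

View pics/w2.png

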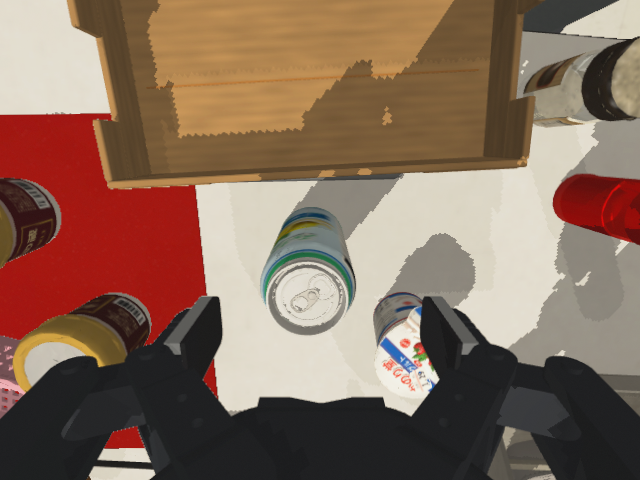

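The wrist view shows the can lid ellipse centred at about (310,297), between the fingers, and the yoghurt pot at (405,350), behind and below the right finger.

```bash
python3 - <<'E'
from h import *
c=load('w2'); print(onz(c,310,297,134), proj(c,(670,-149,134)), np.array(c['extrinsics'])[:3,3])
E
```

```text
[ 675.1 -150.7  134. ] [318.3 291. ] [ 610.90638098 -188.52184342  290.361229  ]
```

Call:
{"name": "arm_command", "arguments": {"deltas": [{"claw": 1,"translation": [3,-1,-25],"rotation": [0,0,0]},{"claw": 1,"translation": [3,-1,-50],"rotation": [0,0,0]},{"claw": 1,"translation": [3,-1,-68],"rotation": [0,0,0]},{"claw": 0.3,"translation": [3,-1,-68],"rotation": [0,0,0]},{"claw": 0.3,"translation": [3,-1,-68],"rotation": [0,0,0]},{"claw": 0.3,"translation": [3,-1,-68],"rotation": [0,0,0]},{"claw": 0.3,"translation": [3,-1,-68],"rotation": [0,0,0]},{"claw": 0.3,"translation": [3,-1,-68],"rotation": [0,0,0]}]}}

```text
t: 3.88
position: [676.2, -151.5, 110.2]
ee_rot: [0.002, -0.29, 0.957, -0.001]
force: [-0.2, 0.6, 5.5]
gripper_width: 0.592
grip_force: 63.6
```

Call:
{"name": "arm_command", "arguments": {"deltas": [{"claw": 0.3,"translation": [0,0,15],"rotation": [0,0,0]},{"claw": 0.3,"translation": [0,0,50],"rotation": [0,0,0]},{"claw": 0.3,"translation": [0,0,95],"rotation": [0,0,0]},{"claw": 0.3,"translation": [0,0,135],"rotation": [0,0,0]},{"claw": 0.3,"translation": [0,0,145],"rotation": [0,0,0]},{"claw": 0.3,"translation": [0,0,145],"rotation": [0,0,0]}]}}

```text
t: 4.62
position: [674.5, -151.2, 253.1]
ee_rot: [-0.0, -0.29, 0.957, 0.0]
force: [-0.2, -0.2, -4.1]
gripper_width: 0.598
grip_force: 63.4
```

Call:
{"name": "arm_command", "arguments": {"deltas": [{"claw": 0.3,"translation": [-15,-10,0],"rotation": [0,0,0]},{"claw": 0.3,"translation": [-40,-26,0],"rotation": [0,0,0]},{"claw": 0.3,"translation": [-70,-46,0],"rotation": [0,0,0]},{"claw": 0.3,"translation": [-88,-58,0],"rotation": [0,0,0]},{"claw": 0.3,"translation": [-93,-61,0],"rotation": [0,0,0]},{"claw": 0.3,"translation": [-93,-61,0],"rotation": [0,0,0]},{"claw": 0.3,"translation": [-93,-61,0],"rotation": [0,0,0]}]}}

```text
t: 5.5
position: [582.8, -211.9, 253.3]
ee_rot: [0.0, -0.29, 0.957, -0.0]
force: [0.9, -1.4, -3.5]
gripper_width: 0.593
grip_force: 63.4
```

```bash
python3 - <<'E'
from h import *
a=grab('wrist','w3');b=grab('side','s3'); t=grab('top','t3'); s=manip.get_state(); print(s['t'],s['position'],s['force'],s['gripper_width'])
x=s['position']
cv2.imwrite('pics/m3.png',np.hstack([cv2.resize(a['color'],(400,300)),cv2.resize(b['color'][120:420,200:600],(400,300))]))
E
```

```text
5.65 [ 582.68804133 -211.76996902  253.25422524] [ 0.0090443   0.22458484 -3.54589202] 0.5921554073472701
```

View pics/m3.png

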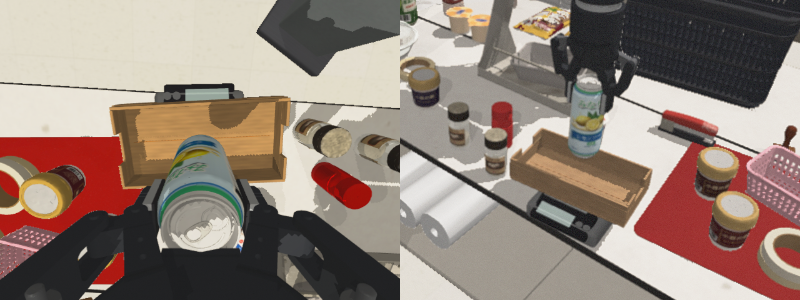

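The can hangs above the middle of the level carton, and nothing else has moved. Now I'll lower it gently.

Call:
{"name": "arm_command", "arguments": {"deltas": [{"claw": 0.3,"translation": [0,0,-20],"rotation": [0,0,0]},{"claw": 0.3,"translation": [0,0,-40],"rotation": [0,0,0]},{"claw": 0.3,"translation": [0,0,-55],"rotation": [0,0,0]},{"claw": 0.3,"translation": [0,0,-63],"rotation": [0,0,0]},{"claw": 0.3,"translation": [0,0,-66],"rotation": [0,0,0]},{"claw": 0.3,"translation": [0,0,-67],"rotation": [0,0,0]},{"claw": 0.3,"translation": [0,0,-68],"rotation": [0,0,0]},{"claw": 0.3,"translation": [0,0,-68],"rotation": [0,0,0]}]}}

```text
t: 6.65
position: [582.1, -212.4, 185.7]
ee_rot: [0.0, -0.29, 0.957, -0.0]
force: [0.4, 0.5, -3.0]
gripper_width: 0.594
grip_force: 63.4
```

Call:
{"name": "arm_command", "arguments": {"deltas": [{"claw": 0.3,"translation": [0,0,-0.7],"rotation": [0,0,0]},{"claw": 0.3,"translation": [0,0,-1.4],"rotation": [0,0,0]},{"claw": 0.3,"translation": [0,0,-2],"rotation": [0,0,0]},{"claw": 0.3,"translation": [0,0,-2],"rotation": [0,0,0]}]}}

```text
t: 7.15
position: [582.0, -212.3, 184.2]
ee_rot: [0.0, -0.29, 0.957, -0.0]
force: [-0.9, 1.7, 3.6]
gripper_width: 0.594
grip_force: 64.1
```

Call:
{"name": "arm_command", "arguments": {"deltas": [{"claw": 0.7,"translation": [0,0,0],"rotation": [0,0,0]},{"claw": 0.8,"translation": [0,0,0],"rotation": [0,0,0]},{"claw": 1,"translation": [0,0,0],"rotation": [0,0,0]},{"claw": 1,"translation": [0,0,0],"rotation": [0,0,0]},{"claw": 1,"translation": [0,0,25],"rotation": [0,0,0]},{"claw": 1,"translation": [0,0,60],"rotation": [0,0,0]},{"claw": 1,"translation": [0,0,110],"rotation": [0,0,0]},{"claw": 1,"translation": [0,0,115],"rotation": [0,0,0]}]}}

```text
t: 8.15
position: [584.1, -213.2, 303.0]
ee_rot: [0.003, -0.29, 0.957, -0.003]
force: [0.5, -1.2, -0.4]
gripper_width: 0.996
grip_force: 0.0
```

```bash
python3 - <<'E'
from h import *
a=grab('wrist','w4');b=grab('side','s4'); s=manip.get_state(); print(s['t'],s['position'],s['force'],s['gripper_width'])
for P in [(582,-212,208),(482,-62,96),(437,46,96)]: print(proj(a,P))
cv2.imwrite('pics/m4.png',np.hstack([cv2.resize(a['color'],(440,330)),cv2.resize(b['color'][180:400,270:510],(360,330))]))
E
```

```text
8.25 [ 582.27743579 -212.47283186  299.31005005] [ 0.84572774  0.25136972 -0.16963225] 0.9992694439545976
[326.1 250.4]
[509.1 214.8]
[619.5 237. ]
```

View pics/m4.png

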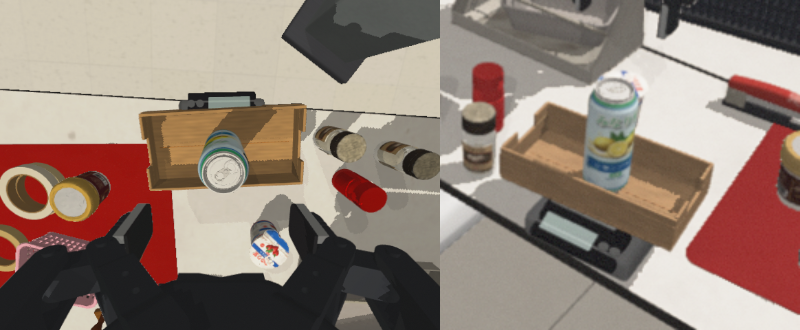

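The can stands in the carton with its lid at wrist pixel (323,252), and the carton is level. The jar lids are at about (506,214) and (620,240).

```bash
python3 - <<'E'
from h import *
c=load('w4'); k=640/440
print('can',onz(c,323,252,208),'sa',onz(c,506,214,96),'sb',onz(c,620,240,96))
C=np.array([onz(c,u*k,v*k,116) for u,v in [(139,112),(306,105),(303,182),(150,191)]]);print(C,C.mean(0))
E
```

```text
can [ 584.1 -213.1  208. ] sa [483.1 -65.1  96. ] sb [438.9  48.8  96. ]
[[ 600.1 -330.9  116. ]
 [ 474.6 -158.2  116. ]
 [ 557.6  -94.9  116. ]
 [ 688.7 -266.2  116. ]] [ 580.25 -212.55  116.  ]
```

Call:
{"name": "arm_command", "arguments": {"deltas": [{"claw": 1,"translation": [-30,45,0],"rotation": [0,0,0]},{"claw": 1,"translation": [-60,92,0],"rotation": [0,0,0]},{"claw": 1,"translation": [-90,135,-20],"rotation": [0,0,0]},{"claw": 1,"translation": [-99,148,-60],"rotation": [0,0,0]},{"claw": 1,"translation": [-99,148,-110],"rotation": [0,0,0]},{"claw": 1,"translation": [-99,148,-140],"rotation": [0,0,0]},{"claw": 1,"translation": [-99,148,-140],"rotation": [0,0,0]},{"claw": 1,"translation": [-99,148,-140],"rotation": [0,0,0]}]}}

```text
t: 9.25
position: [483.1, -64.4, 158.4]
ee_rot: [-0.0, -0.29, 0.957, 0.0]
force: [0.2, -0.3, 0.1]
gripper_width: 0.997
grip_force: 0.0
```

```bash
python3 - <<'E'
from h import *
c=grab('wrist','w5'); s=manip.get_state(); print(s['t'],s['position'],s['force'],s['gripper_width'])
print(proj(c,(483,-65,96)),proj(c,s['position']*[1,1,0]+[0,0,96]))
E
```

```text
9.3 [483.680102   -64.52594824 159.03887908] [ 1.00522314  0.42021598 -0.16964028] 0.9982537808654068
[321. 270.] [321.  271.4]
```

View pics/w5.png

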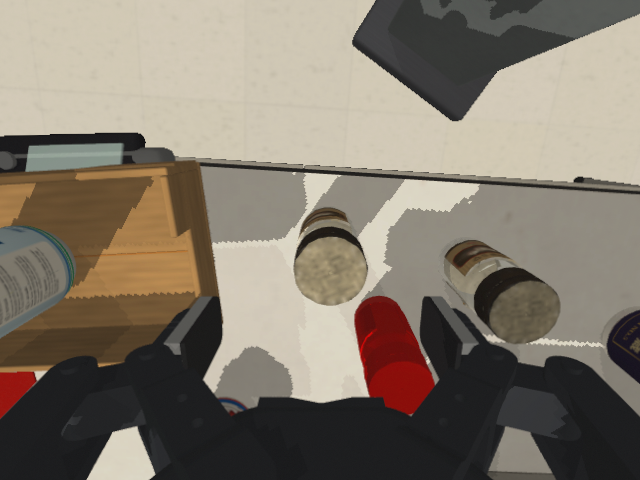

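The lid is at about (330,269), roughly 5 mm towards jar b from the tool line. I'll shift by (-3,+4) and descend with the fingers slightly narrowed.

Call:
{"name": "arm_command", "arguments": {"deltas": [{"claw": 0.82,"translation": [-3,4,-10],"rotation": [0,0,0]},{"claw": 0.82,"translation": [-3,4,-35],"rotation": [0,0,0]},{"claw": 0.82,"translation": [-3,4,-62],"rotation": [0,0,0]},{"claw": 0.82,"translation": [-3,4,-77],"rotation": [0,0,0]},{"claw": 0.3,"translation": [-3,4,-77],"rotation": [0,0,0]},{"claw": 0.3,"translation": [-3,4,-77],"rotation": [0,0,0]},{"claw": 0.3,"translation": [-3,4,-77],"rotation": [0,0,0]},{"claw": 0.3,"translation": [-3,4,-77],"rotation": [0,0,0]}]}}

```text
t: 10.3
position: [480.2, -60.4, 81.8]
ee_rot: [0.0, -0.29, 0.957, -0.0]
force: [-0.4, 0.0, 1.1]
gripper_width: 0.488
grip_force: 60.7
```

Call:
{"name": "arm_command", "arguments": {"deltas": [{"claw": 0.3,"translation": [0,0,15],"rotation": [0,0,0]},{"claw": 0.3,"translation": [0,0,60],"rotation": [0,0,0]},{"claw": 0.3,"translation": [0,0,110],"rotation": [0,0,0]},{"claw": 0.3,"translation": [0,0,140],"rotation": [0,0,0]},{"claw": 0.3,"translation": [15,-26,140],"rotation": [0,0,0]},{"claw": 0.3,"translation": [35,-60,140],"rotation": [0,0,0]},{"claw": 0.3,"translation": [50,-85,140],"rotation": [0,0,0]},{"claw": 0.3,"translation": [54,-92,140],"rotation": [0,0,0]}]}}

```text
t: 11.3
position: [534.7, -153.7, 221.3]
ee_rot: [0.0, -0.289, 0.957, -0.0]
force: [-0.1, 0.3, -2.6]
gripper_width: 0.488
grip_force: 61.3
```

Call:
{"name": "arm_command", "arguments": {"deltas": [{"claw": 0.3,"translation": [0,0,0],"rotation": [0,0,0]},{"claw": 0.3,"translation": [0,0,0],"rotation": [0,0,0]}]}}

```text
t: 11.55
position: [532.9, -151.2, 221.1]
ee_rot: [-0.0, -0.29, 0.957, 0.001]
force: [-0.5, 0.8, -1.4]
gripper_width: 0.487
grip_force: 61.3
```

```bash
python3 - <<'E'
from h import *
a=grab('wrist','w6');b=grab('side','s6'); s=manip.get_state(); print(s['t'],s['position'],s['force'],s['gripper_width'])
for P in [(535,-152,74),(534,-152,236)]: print(proj(a,P),proj(b,P))
cv2.imwrite('pics/m6.png',np.hstack([cv2.resize(a['color'],(440,330)),cv2.resize(b['color'][180:400,270:510],(360,330))]))
E
```

```text
11.65 [ 533.20028659 -151.26473827  221.31037194] [ 0.16377012 -0.66113177 -2.81973676] 0.48405249429675784
[318.9 234. ] [341.5 285.7]
[319.2 352.6] [344.5 209.2]
```

View pics/m6.png

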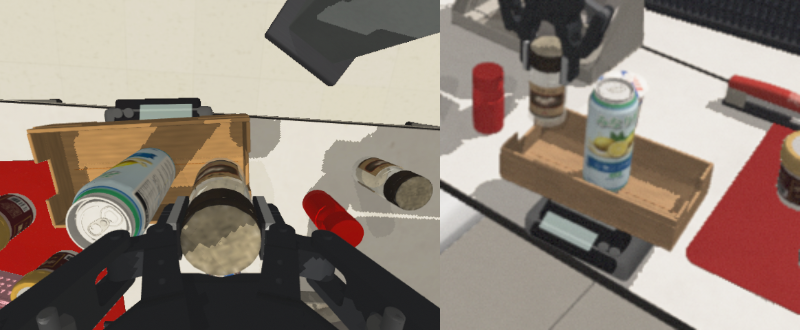

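The jar hangs over the left end of the level carton and clears both the can and the end wall. I'll lower it and then feel for contact.

Call:
{"name": "arm_command", "arguments": {"deltas": [{"claw": 0.3,"translation": [0,0,-20],"rotation": [0,0,0]},{"claw": 0.3,"translation": [0,0,-40],"rotation": [0,0,0]},{"claw": 0.3,"translation": [0,0,-54],"rotation": [0,0,0]},{"claw": 0.3,"translation": [0,0,-60],"rotation": [0,0,0]},{"claw": 0.3,"translation": [0,0,-63],"rotation": [0,0,0]},{"claw": 0.3,"translation": [0,0,-63],"rotation": [0,0,0]},{"claw": 0.3,"translation": [0,0,-63],"rotation": [0,0,0]}]}}

```text
t: 12.52
position: [534.2, -152.4, 158.8]
ee_rot: [0.0, -0.29, 0.957, -0.0]
force: [0.2, 0.2, -1.3]
gripper_width: 0.488
grip_force: 61.4
```

Call:
{"name": "arm_command", "arguments": {"deltas": [{"claw": 0.3,"translation": [0,0,-0.5],"rotation": [0,0,0]},{"claw": 0.3,"translation": [0,0,-0.7],"rotation": [0,0,0]},{"claw": 0.3,"translation": [0,0,-0.7],"rotation": [0,0,0]}]}}

```text
t: 12.9
position: [534.0, -152.3, 157.7]
ee_rot: [0.0, -0.29, 0.957, -0.0]
force: [0.6, 1.4, -1.4]
gripper_width: 0.489
grip_force: 61.3
```

Call:
{"name": "arm_command", "arguments": {"deltas": [{"claw": 0.3,"translation": [0,0,-0.3],"rotation": [0,0,0]},{"claw": 0.3,"translation": [0,0,-0.6],"rotation": [0,0,0]},{"claw": 0.3,"translation": [0,0,-0.6],"rotation": [0,0,0]}]}}

```text
t: 13.28
position: [533.9, -152.3, 156.9]
ee_rot: [-0.0, -0.29, 0.957, 0.0]
force: [-1.0, -0.2, -1.6]
gripper_width: 0.494
grip_force: 61.3
```

Call:
{"name": "arm_command", "arguments": {"deltas": [{"claw": 0.3,"translation": [0,0,-0.3],"rotation": [0,0,0]},{"claw": 0.3,"translation": [0,0,-0.5],"rotation": [0,0,0]},{"claw": 0.3,"translation": [0,0,-0.5],"rotation": [0,0,0]}]}}

```text
t: 13.65
position: [533.9, -152.3, 156.5]
ee_rot: [-0.0, -0.29, 0.957, 0.0]
force: [0.5, 0.1, -1.7]
gripper_width: 0.485
grip_force: 61.3
```

Call:
{"name": "arm_command", "arguments": {"deltas": [{"claw": 0.3,"translation": [0,0,-0.4],"rotation": [0,0,0]},{"claw": 0.3,"translation": [0,0,-0.4],"rotation": [0,0,0]},{"claw": 0.3,"translation": [0,0,-0.4],"rotation": [0,0,0]}]}}

```text
t: 14.02
position: [533.9, -152.3, 156.1]
ee_rot: [-0.0, -0.29, 0.957, 0.0]
force: [-1.1, -0.0, -2.1]
gripper_width: 0.491
grip_force: 61.3
```

Call:
{"name": "arm_command", "arguments": {"deltas": [{"claw": 0.3,"translation": [0,0,-0.4],"rotation": [0,0,0]},{"claw": 0.3,"translation": [0,0,-0.4],"rotation": [0,0,0]},{"claw": 0.3,"translation": [0,0,-0.4],"rotation": [0,0,0]}]}}

```text
t: 14.4
position: [534.0, -152.3, 155.8]
ee_rot: [0.0, -0.29, 0.957, -0.0]
force: [-0.7, 0.5, 0.5]
gripper_width: 0.487
grip_force: 61.4
```

Contact: the force rose by about the jar's weight. I'll release it slightly and rise straight up.

Call:
{"name": "arm_command", "arguments": {"deltas": [{"claw": 0.55,"translation": [0,0,0],"rotation": [0,0,0]},{"claw": 0.62,"translation": [0,0,0],"rotation": [0,0,0]},{"claw": 0.62,"translation": [0,0,0],"rotation": [0,0,0]},{"claw": 0.62,"translation": [0,0,10],"rotation": [0,0,0]},{"claw": 0.62,"translation": [0,0,30],"rotation": [0,0,0]},{"claw": 0.65,"translation": [0,0,70],"rotation": [0,0,0]},{"claw": 1,"translation": [0,0,110],"rotation": [0,0,0]},{"claw": 1,"translation": [0,0,110],"rotation": [0,0,0]}]}}

```text
t: 15.4
position: [536.4, -153.3, 270.4]
ee_rot: [0.004, -0.29, 0.957, -0.003]
force: [0.2, -0.4, -0.6]
gripper_width: 1.002
grip_force: 0.0
```

```bash
python3 - <<'E'
from h import *
a=grab('wrist','w7');b=grab('side','s7'); s=manip.get_state(); print(s['t'],s['position'],s['force'],s['gripper_width'])
cv2.imwrite('pics/m7.png',np.hstack([cv2.resize(a['color'],(440,330)),cv2.resize(b['color'][180:400,270:510],(360,330))]))
E
```

```text
15.5 [ 533.98961272 -152.38730562  266.46436541] [-0.52794478  0.22636591 -0.10873377] 1.004255397026283
```

View pics/m7.png

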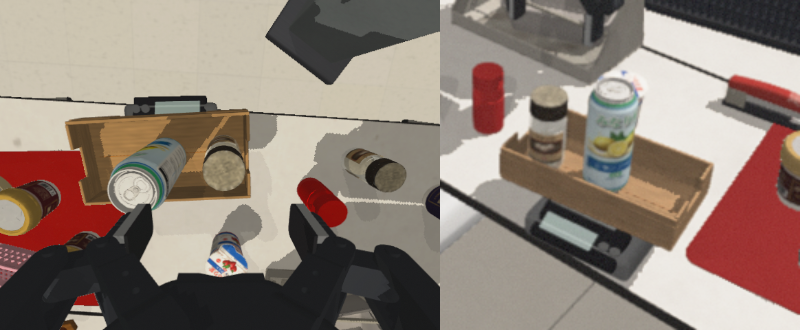

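The left jar stands upright and the carton is level. Jar b's lid is at about (566,262) in the full wrist image. I've used my 10 pictures, so from here I'll measure numerically.

```bash
cat >> h.py <<'E'
def lid(c,P):  # beige lid top near world point P: centroid of low-texture lid-coloured blob
    u,v=proj(c,P); hsv=cv2.cvtColor(cv2.medianBlur(c['color'],5),cv2.COLOR_BGR2HSV); 
    return u,v,hsv
E
python3 - <<'E'
from h import *
a=load('w7'); print(onz(a,566,262,96))
# learn lid colour from w5 (lid a at 330,269) and try circles on it and on w7
for tag,u,v in (('w5',330,269),('w5',518,308),('w7',566,262)):
    c=load(tag); h=cv2.cvtColor(c['color'],cv2.COLOR_BGR2HSV); p=h[v-10:v+10,u-10:u+10].reshape(-1,3); print(tag,np.percentile(p,[5,50,95],axis=0).tolist())
    g=cv2.medianBlur(cv2.cvtColor(c['color'],cv2.COLOR_BGR2GRAY),5)
    r=[17,45]; x=g[v-70:v+70,max(u-70,0):u+70]
    k=cv2.HoughCircles(x,cv2.HOUGH_GRADIENT,1.5,200,param1=80,param2=15,minRadius=r[0],maxRadius=r[1]); print(k[0][0]+[max(u-70,0),v-70,0])
E
```

```text
[442.5  52.9  96. ]
w5 [[20.0, 71.0, 129.0], [21.0, 74.0, 148.0], [22.0, 76.0, 165.0]]
[328.25 265.75  38.75]
w5 [[20.0, 68.0, 91.0], [21.0, 71.0, 99.0], [22.0, 73.0, 107.0]]
[513.25       307.75        40.84999847]
w7 [[20.0, 67.0, 87.0], [21.0, 71.0, 96.0], [22.0, 74.0, 103.0]]
[562.75 252.75  27.5 ]
```

```bash
cat >> h.py <<'E'
def lids(c):
    h=cv2.cvtColor(cv2.GaussianBlur(c['color'],(5,5),0),cv2.COLOR_BGR2HSV)
    m=cv2.morphologyEx(cv2.inRange(h,(18,60,70),(24,82,200)),cv2.MORPH_OPEN,np.ones((7,7)))
    for k in cv2.findContours(m,0,2)[0]:
        if cv2.contourArea(k)>500:
            (u,v),(w,l),_=cv2.fitEllipse(cv2.convexHull(k)); print('lid',round(u),round(v),round(w),round(l),onz(c,u,v,96))
E
python3 - <<'E'
from h import *
for t in('w5','w7'): lids(load(t))
E
```

```text
lid 524 311 58 71 [438.1  50.4  96. ]
lid 330 270 68 72 [480.  -60.8  96. ]
lid 567 258 38 47 [438.7  50.9  96. ]
lid 325 248 59 61 [ 553.9 -138.9   96. ]
```

Call:
{"name": "arm_command", "arguments": {"deltas": [{"claw": 1,"translation": [-24,50,0],"rotation": [0,0,0]},{"claw": 1,"translation": [-50,105,0],"rotation": [0,0,0]},{"claw": 1,"translation": [-75,155,-10],"rotation": [0,0,0]},{"claw": 1,"translation": [-96,200,-40],"rotation": [0,0,0]},{"claw": 1,"translation": [-96,202,-90],"rotation": [0,0,0]},{"claw": 1,"translation": [-96,202,-106],"rotation": [0,0,0]},{"claw": 1,"translation": [-96,202,-106],"rotation": [0,0,0]},{"claw": 1,"translation": [-96,202,-106],"rotation": [0,0,0]}]}}

```text
t: 16.5
position: [438.1, 49.6, 159.8]
ee_rot: [-0.0, -0.29, 0.957, 0.0]
force: [0.3, 0.0, -0.4]
gripper_width: 1.005
grip_force: 0.0
```

```bash
python3 - <<'E'
from h import *
c=grab('wrist','w8'); s=manip.get_state(); print(s['t'],s['position'],s['force'],s['gripper_width']); lids(c)
E
```

```text
16.55 [438.53444329  49.53408178 160.19157967] [ 0.15197326  0.42003817 -0.48156471] 0.9997069886790699
lid 325 270 66 71 [437.4  51.2  96. ]
```

Call:
{"name": "arm_command", "arguments": {"deltas": [{"claw": 0.82,"translation": [0,1,-10],"rotation": [0,0,0]},{"claw": 0.82,"translation": [0,1,-35],"rotation": [0,0,0]},{"claw": 0.82,"translation": [0,1,-62],"rotation": [0,0,0]},{"claw": 0.82,"translation": [0,1,-78],"rotation": [0,0,0]},{"claw": 0.3,"translation": [0,1,-78],"rotation": [0,0,0]},{"claw": 0.3,"translation": [0,1,-78],"rotation": [0,0,0]},{"claw": 0.3,"translation": [0,1,-78],"rotation": [0,0,0]},{"claw": 0.3,"translation": [0,1,-78],"rotation": [0,0,0]}]}}

```text
t: 17.55
position: [438.2, 50.7, 82.2]
ee_rot: [0.0, -0.29, 0.957, -0.0]
force: [0.3, -0.0, -2.2]
gripper_width: 0.485
grip_force: 60.8
```

Call:
{"name": "arm_command", "arguments": {"deltas": [{"claw": 0.3,"translation": [0,0,15],"rotation": [0,0,0]},{"claw": 0.3,"translation": [0,0,60],"rotation": [0,0,0]},{"claw": 0.3,"translation": [0,0,115],"rotation": [0,0,0]},{"claw": 0.3,"translation": [2,-12,155],"rotation": [0,0,0]},{"claw": 0.3,"translation": [12,-40,195],"rotation": [0,0,0]},{"claw": 0.3,"translation": [35,-75,226],"rotation": [0,0,0]},{"claw": 0.3,"translation": [60,-120,230],"rotation": [0,0,0]},{"claw": 0.3,"translation": [85,-165,230],"rotation": [0,0,0]}]}}

```text
t: 18.55
position: [523.6, -115.5, 313.0]
ee_rot: [0.001, -0.29, 0.957, -0.001]
force: [1.2, 0.5, -1.6]
gripper_width: 0.487
grip_force: 61.5
```

Call:
{"name": "arm_command", "arguments": {"deltas": [{"claw": 0.3,"translation": [25,-42,0],"rotation": [0,0,0]},{"claw": 0.3,"translation": [50,-85,0],"rotation": [0,0,0]},{"claw": 0.3,"translation": [75,-125,0],"rotation": [0,0,0]},{"claw": 0.3,"translation": [95,-150,0],"rotation": [0,0,0]},{"claw": 0.3,"translation": [102,-160,0],"rotation": [0,0,0]},{"claw": 0.3,"translation": [102,-160,0],"rotation": [0,0,0]},{"claw": 0.3,"translation": [102,-160,0],"rotation": [0,0,0]}]}}

```text
t: 19.42
position: [624.1, -273.0, 311.8]
ee_rot: [-0.0, -0.29, 0.957, 0.001]
force: [0.3, -0.9, -2.3]
gripper_width: 0.488
grip_force: 61.5
```

```bash
python3 - <<'E'
from h import *
a=grab('wrist','w9');b=grab('side','s9'); s=manip.get_state(); print(s['t'],s['position'],s['force'],s['gripper_width'],s['qpos'])
# carton + can unchanged? compare side image with s7 around carton, excluding the arm region
o=load('s7')['color']; n=b['color']
d=cv2.absdiff(o,n).max(2)>40
for name,(x0,y0,x1,y1) in dict(cartonfront=(300,300,450,345),left=(300,262,330,300),jar=(325,235,350,290),canlow=(360,250,395,305),right=(430,280,460,345)).items(): print(name,round(d[y0:y1,x0:x1].mean(),3))
print(proj(b,(625,-274,74)),proj(b,(625,-274,230)))
E
```

```text
19.525 [ 624.28930373 -272.96936691  312.18353545] [-0.285026    0.56798583 -2.2129561 ] 0.49357634110427995 [-4.74294690e-01  4.26153955e-01  1.17669568e+00  2.37546642e-04
  1.53899128e+00 -2.63426228e+00]
cartonfront 0.004
left 0.0
jar 0.0
canlow 0.008
right 0.0
[419.3 318.2] [432.2 242.5]
```

```bash
python3 - <<'E'
from h import *
c=load('w7'); k=640/440
C=np.array([onz(c,u*k,v*k,116) for u,v in [(66,121),(249,110),(247,193),(85,206)]]);print(C,C.mean(0), 'jar',onz(c,325,248,170),'can',onz(c,138*k,190*k,208))
d=cv2.absdiff(load('s4')['color'],load('s7')['color']).max(2)>40
for x0,y0,x1,y1 in [(300,300,450,345),(430,280,460,345),(360,250,395,305)]: print(d[y0:y1,x0:x1].mean())
E
```

```text
[[ 600.8 -329.1  116. ]
 [ 472.7 -158.8  116. ]
 [ 557.4 -101.2  116. ]
 [ 689.4 -265.2  116. ]] [ 580.075 -213.575  116.   ] jar [ 534.8 -152.6  170. ] can [ 578.7 -209.5  208. ]
0.0
0.0
0.0
```

Call:
{"name": "arm_command", "arguments": {"deltas": [{"claw": 0.3,"translation": [0,0,-35],"rotation": [0,0,-3]},{"claw": 0.3,"translation": [0,0,-75],"rotation": [0,0,-3]},{"claw": 0.3,"translation": [0,0,-110],"rotation": [0,0,-3]},{"claw": 0.3,"translation": [0,0,-135],"rotation": [0,0,-3]},{"claw": 0.3,"translation": [0,0,-147],"rotation": [0,0,-3]},{"claw": 0.3,"translation": [0,0,-152],"rotation": [0,0,-3]},{"claw": 0.3,"translation": [0,0,-153],"rotation": [0,0,-3]},{"claw": 0.3,"translation": [0,0,-153],"rotation": [0,0,-3]}]}}

```text
t: 20.52
position: [625.5, -274.5, 159.8]
ee_rot: [0.001, -0.265, 0.964, -0.001]
force: [0.8, -1.1, -2.0]
gripper_width: 0.49
grip_force: 61.5
```

Call:
{"name": "arm_command", "arguments": {"deltas": [{"claw": 0.3,"translation": [0,0,-0.6],"rotation": [0,0,0]},{"claw": 0.3,"translation": [0,0,-1],"rotation": [0,0,0]},{"claw": 0.3,"translation": [0,0,-1],"rotation": [0,0,0]}]}}

```text
t: 20.9
position: [625.0, -274.3, 157.9]
ee_rot: [0.0, -0.265, 0.964, -0.0]
force: [0.7, -0.3, -0.8]
gripper_width: 0.489
grip_force: 61.4
```

Call:
{"name": "arm_command", "arguments": {"deltas": [{"claw": 0.3,"translation": [0,0,-0.4],"rotation": [0,0,0]},{"claw": 0.3,"translation": [0,0,-0.4],"rotation": [0,0,0]},{"claw": 0.3,"translation": [0,0,-0.4],"rotation": [0,0,0]}]}}

```text
t: 21.28
position: [624.9, -274.3, 157.2]
ee_rot: [-0.0, -0.265, 0.964, 0.0]
force: [0.1, -1.1, -1.3]
gripper_width: 0.496
grip_force: 61.4
```

Call:
{"name": "arm_command", "arguments": {"deltas": [{"claw": 0.3,"translation": [0,0,-0.4],"rotation": [0,0,0]},{"claw": 0.3,"translation": [0,0,-0.4],"rotation": [0,0,0]},{"claw": 0.3,"translation": [0,0,-0.4],"rotation": [0,0,0]}]}}

```text
t: 21.65
position: [624.9, -274.3, 156.8]
ee_rot: [-0.0, -0.265, 0.964, 0.0]
force: [0.2, -0.5, -1.4]
gripper_width: 0.488
grip_force: 61.4
```

Call:
{"name": "arm_command", "arguments": {"deltas": [{"claw": 0.3,"translation": [0,0,-0.5],"rotation": [0,0,0]},{"claw": 0.3,"translation": [0,0,-0.5],"rotation": [0,0,0]},{"claw": 0.3,"translation": [0,0,-0.5],"rotation": [0,0,0]}]}}

```text
t: 22.02
position: [624.9, -274.3, 156.3]
ee_rot: [-0.0, -0.265, 0.964, 0.0]
force: [-0.2, -0.9, -1.5]
gripper_width: 0.49
grip_force: 61.4
```

Call:
{"name": "arm_command", "arguments": {"deltas": [{"claw": 0.3,"translation": [0,0,-0.3],"rotation": [0,0,0]},{"claw": 0.3,"translation": [0,0,-0.3],"rotation": [0,0,0]},{"claw": 0.3,"translation": [0,0,-0.3],"rotation": [0,0,0]}]}}

```text
t: 22.4
position: [624.9, -274.3, 156.1]
ee_rot: [0.0, -0.265, 0.964, -0.0]
force: [0.8, -0.5, -1.3]
gripper_width: 0.486
grip_force: 61.4
```

Call:
{"name": "arm_command", "arguments": {"deltas": [{"claw": 0.3,"translation": [0,0,-0.4],"rotation": [0,0,0]},{"claw": 0.3,"translation": [0,0,-0.4],"rotation": [0,0,0]},{"claw": 0.3,"translation": [0,0,-0.4],"rotation": [0,0,0]}]}}

```text
t: 22.78
position: [625.0, -274.3, 155.9]
ee_rot: [0.0, -0.265, 0.964, -0.0]
force: [-0.4, -1.7, 0.7]
gripper_width: 0.486
grip_force: 61.5
```

```bash
python3 -c "
from h import *
F=[]
for i in range(4): grab('side','s10'); F.append(manip.get_state()['force'][2])
print(F)
d=cv2.absdiff(load('s7')['color'],load('s10')['color']).max(2)>40
for x0,y0,x1,y1 in [(300,300,450,345),(300,262,330,300),(430,280,460,345),(325,235,350,290)]: print(d[y0:y1,x0:x1].mean())"
```

```text
[np.float64(1.356184173660751), np.float64(0.6473993332453059), np.float64(0.43284381925683135), np.float64(1.6024506076947618)]
0.08103703703703703
0.0
0.20307692307692307
0.0014545454545454545
```

Contact with about 1 N of push, and the left end hasn't moved. I'll release and rise.

Call:
{"name": "arm_command", "arguments": {"deltas": [{"claw": 0.54,"translation": [0,0,0],"rotation": [0,0,0]},{"claw": 0.59,"translation": [0,0,0],"rotation": [0,0,0]},{"claw": 0.59,"translation": [0,0,0],"rotation": [0,0,0]},{"claw": 0.59,"translation": [0,0,10],"rotation": [0,0,0]},{"claw": 0.59,"translation": [0,0,30],"rotation": [0,0,0]},{"claw": 0.62,"translation": [0,0,70],"rotation": [0,0,0]},{"claw": 1,"translation": [0,0,120],"rotation": [0,0,0]},{"claw": 1,"translation": [0,0,150],"rotation": [0,0,0]}]}}

```text
t: 23.98
position: [625.7, -274.5, 309.7]
ee_rot: [0.002, -0.265, 0.964, -0.001]
force: [-0.0, -0.1, 0.1]
gripper_width: 0.991
grip_force: 0.0
```

```bash
python3 - <<'E'
from h import *
a=grab('wrist','w11'); b=grab('side','s11'); t=grab('top','t11'); s=manip.get_state(); print(s['t'],s['position'],s['force'],s['gripper_width'])
d=cv2.absdiff(load('s7')['color'],b['color']).max(2)>40
for x0,y0,x1,y1 in [(300,300,450,345),(300,262,330,300),(430,280,460,345),(325,235,350,290),(360,200,395,305)]: print(d[y0:y1,x0:x1].mean())
ys,xs=np.where(cv2.morphologyEx(d.astype(np.uint8),cv2.MORPH_OPEN,np.ones((3,3)))); k=(xs>290)&(xs<470)&(ys>200)&(ys<350); print('changed box',xs[k].min(),xs[k].max(),ys[k].min(),ys[k].max())
print('expect jar base/top',proj(b,(625,-274,74)),proj(b,(625,-274,170)))
h=cv2.cvtColor(cv2.GaussianBlur(a['color'],(5,5),0),cv2.COLOR_BGR2HSV); m=cv2.morphologyEx(cv2.inRange(h,(18,60,70),(24,82,200)),cv2.MORPH_OPEN,np.ones((7,7)))
for k in cv2.findContours(m,0,2)[0]:
    if cv2.contourArea(k)>400:
        (u,v),w,_=cv2.fitEllipse(cv2.convexHull(k)); print(round(u),round(v),np.round(w),onz(a,u,v,170))
E
```

```text
24.125 [ 625.83943209 -274.63763633  308.83625997] [ 0.09430875  0.08311408 -0.92010082] 1.0030877053651226
0.0682962962962963
0.0
0.10615384615384615
0.0
0.019863945578231294
changed box 371 469 201 323
expect jar base/top [419.3 318.2] [426.9 273.6]
323 234 [51. 53.] [ 625.2 -273.8  170. ]
515 215 [48. 57.] [ 535.6 -153.4  170. ]
```

Both jar lids sit at the expected points at lid height, the left end of the carton hasn't moved, and the gripper is clear.

```bash
python3 -c "
from rig import manip
print(manip.hand_in())"
```

```text
the job is handed in; nothing more can be done
None
```

The job is handed in at about 24 s of the 72 s: the can stands in the middle of the carton with a spice jar in each end, and in the last images the carton was level and hadn't moved (the hand-in returned no verdict).

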